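Centre the cupcake on its stand

TASK

The pink-iced cupcake has been set down too near the edge of its little white cake stand. With light taps of the fingertips against its paper case, nudge it to the middle of the stand so that the glass dome could be put over it later: do not lift, pinch or tip it and do not touch the icing. Leave it upright and still, with the stand and everything else on the counter where it was.

Things in the scene. Friction and masses are not known exactly. Their poses are not given: they have to be found in the camera images.
- cupcake: Pink-iced cupcake, round, 71 mm tall, about 90 g. Origin: centre of its underside, z up; yaw means nothing. Cream pleated paper case, 44 mm across at the bottom, widest at its rim (70 mm across, 34 to 39 mm up), which an upright finger meets first. Rests on a ring 32 mm across, so it wobbles. Slides on the plate at about 0.3 N (friction 0.3) when pushed at the rim; hit hard or higher up it tips.
- icing: The pink piped icing on that cupcake, moving with it: 57 mm across at 43 to 50 mm above the cupcake's underside, narrowing to a point at 71 mm. Same origin and axes as the cupcake (centre of the cupcake's underside). Not to be touched.
- stand: The white porcelain cake stand that carries the pink cupcake, loose on the counter, about 0.5 kg, 90 mm tall: round flat plate 110 mm across and 8 mm thick on a thin stem and an 80 mm round foot. Origin: centre of the foot's underside, z up; round, so its yaw means nothing.
- stand_top (a point): Centre of the top face of that stand's plate, 90 mm above the counter: where the middle of the cupcake's underside belongs.
- stand2: A second cake stand of the same kind and size, with the chocolate cupcake; leave alone. Origin: centre of the foot's underside.
- cupcake2: The chocolate-iced cupcake in a teal case, same size, already centred on the second stand; leave alone. Origin: centre of its underside.
- dome: Bell-shaped glass dome with a round glass knob, open below, 92 mm across outside and 84 mm inside, 124 mm tall with the knob, standing on the counter; leave alone. Origin: centre of its lower rim.
- tongs: Steel pastry tongs with yellow grips lying on the counter, 215 mm long, up to 50 mm wide and 20 mm high; leave alone. Origin: on the counter about the middle of their length, x towards the open jaws.
- side_plate: Teal side plate, 176 mm across and 16 mm high; leave alone. Origin: centre of its underside.
- sausage_roll: Golden sausage roll lying on the side plate, 93 mm long (along its x), 46 mm wide, 43 mm high; leave alone. Origin: centre of its underside.
- milk_jug: Steel milk jug, 76 mm across without its handle (which stands out 30 mm on its +y side), 95 mm tall; leave alone. Origin: centre of its underside.
- sugar_jar: Amber glass sugar jar with a steel cap, 72 mm across, 115 mm tall; leave alone. Origin: centre of its underside.
Not all that is in view belongs to the job. Of the things that look like the cupcake, the smaller one is meant. Leave any green look-alike of the stand alone.

How it is judged:
At the end, for the whole second after the job is handed in: The pink cupcake stands upright (within 3 degrees) and at rest on its stand's plate with the middle of its underside within 7 mm of the plate's middle (the dome's clearance all round), the stand upright and within 15 mm of where it was (horizontal distance between cupcake and stand_top below 0.007 m and z of cupcake in the frame of stand_top between -0.003 and 0.003 m and angle between each of cupcake, stand's own z axis and vertical below 0.05 rad and linear speed of cupcake below 0.01 m/s and distance of stand from where it was at the start of the episode below 0.015 m); the robot touches nothing.
It fails at once if the cupcake is tipped by more than 15 degrees, lifted more than 12 mm, or drops off the plate (angle between cupcake's own z axis and vertical above 0.26 rad or z of cupcake in the frame of stand_top above 0.012 m or z of cupcake in the frame of stand_top below -0.012 m).
It fails at once if the cupcake is pinched or pushed with more than 3 N (contact force between any of the fingers, the arm and cupcake above 3 N).
It fails at once if the icing is touched (more than 0.3 N) (contact force between any of the fingers, the arm and icing above 0.3 N).
It fails at once if the cake stand is shifted more than 15 mm or tilted (distance of stand from where it was at the start of the episode above 0.015 m or angle between stand's own z axis and vertical above 0.15 rad).
It fails at once if something else on the counter is moved more than 20 mm (distance of any of stand2, cupcake2, dome, tongs, side_plate, sausage_roll, milk_jug, sugar_jar from where it was at the start of the episode above 0.02 m).
It also fails if it takes over 58 s, if anything falls off the work surface, if the arm or the gripper's body presses on something with over 40 N, if the wrist force passes 120 N, or if a joint passes its speed limit or range.

ROBOT

A 7-joint arm with a two-finger parallel gripper is mounted at the origin on the work surface. World frame = base frame: x ahead of the robot, y to its left, z up, the work surface at z = 0. Lengths are in m, angles in rad, forces in N, time in s.
With the tool pointing down it reaches from about 0.4 to 0.85 m from the base axis. Payload 10.4 kg.
Tool frame: the origin (TCP) lies between the finger pads; the fingertips stand manip.finger_overhang ahead of it and the grasp point (between the pads) lies 11 mm behind it (manip.finger_overhang is the distance from the TCP to the fingertips, in m); x points along the fingers, z is the direction in which the jaws open and shut, and the axes are right-handed (so a half turn about x gives the same grasp; the last joint's range is limited). The gripper opens to 85 mm and grips with 20 to 120 N. Pads are 22 mm wide; open, the fingers measure 114 mm over their backs; the gripper's body (76 mm by 85 mm) begins 54 mm behind the grasp point. The pads swing forward as they close: fully open they stand 13 mm farther back than shut.
Start: joints at [1.203, 0.332, -0.065, 1.46, 0.022, 1.35, -0.088], TCP at [0.211, -0.588, 0.239] pointing down, gripper open.
Joint ranges: [-2.6, 2.6], [-0.5, 2.12], [-1.47, 1.34], [0.16, 2.42], [-1.27, 4.41], [0.06, 2.06], [-2.6, 2.6]. Speed limits (rad/s): [2.22, 2.22, 2.79, 2.79, 3.14, 3.14, 3.14].

INTERFACE

Orientations are given as a unit quaternion [x, y, z, w].
In Python, from workcell import get_obs, camera, workorder, manip gives the robot as it stands. The module is installed in compiled form; this text tells all that it offers.
- The arm moves only by the tool play_rows, never from a script. Its argument "increments" is text: rows parted by semicolons, each of 4 numbers parted by spaces: the shift along the tool's x, y, z in m, then the turn about the tool's x in rad. A call has 1 to 20 rows; each row shifts and turns the pose as measured when the row begins, along the tool's axes as they then stand; what a row does not reach is not made up. A row lasts 1/10 s, in which the tool goes at most 50 mm and 8.59 degrees, less where a joint would pass 70% of its speed; a pose out of reach is approached as far as the arm can. A call is refused whole if a number of a shift passes 0.05 or a number of a turn 0.15, either way. A call with a gripper value outside its range is refused whole. "hand" is the gripper command: -1 is fully open, 1 is shut, values between are in proportion, set as the call begins (left out, the last holds). The fingers move at their own pace and stop on an object; "squeeze" is the grip in N (left out, the last holds). Time passes only in rows, so rows that do not move let the fingers close. It gives the time, the measured TCP pose, the force and the opening at its end, in the units of the state.
- get_obs(): the state, without advancing time (a new reading comes with each control period).
- camera(name): name is "scene" or "top" or "wrist"; returns a dict with "img" (480x640x3 uint8, blue, green, red), "fov_y" (degrees; the focal length in pixels is half the picture's height over the tangent of half this angle, whatever the lens; pixels are square), "cx", "cy" (the principal point, pixels), "R" (3x3) and "t" (3): a world point X has camera coordinates R X + t; the wrist camera has in their place "tool_from_camera" (4x4, takes a point from camera to tool coordinates, whose origin is the TCP and whose axes are the tool frame's). Camera axes: x right, y down, z forward; pixel columns grow to the right and rows downward; lengths in m; the calibration is good to about 2 mm. A picture is of the moment at which its call begins: read the wrist's pose just before it. There is no depth.
- workorder.hand_in(): hands the job in, once; it reports no verdict.
The state is a dict: "clock": time; "joint_pos": joint angles; "joint_velocities": joint speeds; "tau": joint torques, N m; "position": TCP position; "ee_rot": TCP orientation; "ft_force": force on the tool from outside, world axes, zero at the start; "torque": the same for the moment, N m; "grip_width": opening from 0.0 (shut) to 1.0 (fully open).
Only numpy, scipy, OpenCV 4.12 (cv2) and the standard library are available. Lean on these libraries where they do the work, as an engineer would, in place of code of your own. Each camera call takes 0.05 s, during which the arm holds its last target.

## Working session

There is one attempt and no reset: what is moved stays moved. The work goes in short steps, Python scripts to look and compute and a tool call to move; the robot and the scene stay as the last step left them, time stands still between calls to the robot, and variables do not carry over. Pictures are saved under pics/ and viewed, and the job is handed in when it is done.

Besides the shell and the picture viewer there is one more tool, called after "Call:" as name(argument=value, ...), one argument or row to a line, values as JSON. play_rows: Moves the arm, as the interface text tells. Its arguments: {"type":"object","properties":{"increments":{"type":"string"},"hand":{"type":"number"},"squeeze":{"type":"number"}},"required":["increments"]}

```bash
mkdir -p pics; cat > h.py <<'E'
import numpy as np, cv2
from workcell import get_obs, camera, workorder, manip
from scipy.spatial.transform import Rotation as Ro
E
python3 - <<'E'
from h import *
o=get_obs(); print({k:np.round(v,3) for k,v in o.items()}); print(manip.finger_overhang)
for n in ["scene","top","wrist"]:
    c=camera(n); cv2.imwrite(f"pics/{n}0.png",c["img"]); print(n,{k:np.round(v,4).tolist() for k,v in c.items() if k!="img"})
E
```

```text
{'clock': np.float64(0.0), 'joint_pos': array([ 1.203,  0.333, -0.065,  1.461,  0.022,  1.35 , -0.088]), 'joint_velocities': array([-0.002, -0.   ,  0.   , -0.001,  0.001,  0.001, -0.   ]), 'tau': array([ 0.0000e+00, -6.2546e+01,  4.9000e-02, -3.9161e+01,  1.6000e-02,
        1.0000e-02,  0.0000e+00]), 'position': array([ 0.211, -0.588,  0.239]), 'ee_rot': array([ 0.407,  0.579, -0.407,  0.578]), 'ft_force': array([0.858, 0.854, 0.239]), 'torque': array([ 0.016,  0.005, -0.016]), 'grip_width': np.float64(1.003)}
0.008
scene {'fov_y': 54.2851, 'cx': 313.3141, 'cy': 233.3179, 'R': [[0.4837, 0.8752, 0.006], [0.6574, -0.3588, -0.6626], [-0.5778, 0.3244, -0.7489]], 't': [-0.2585, -0.3399, 1.4513]}
top {'fov_y': 50.9885, 'cx': 314.1278, 'cy': 237.9024, 'R': [[0.0185, -0.9998, 0.002], [-0.9846, -0.0185, -0.1739], [0.1739, 0.0012, -0.9848]], 't': [-0.0384, 0.5489, 1.246]}
wrist {'fov_y': 58.6187, 'cx': 325.4519, 'cy': 233.4249, 'tool_from_camera': [[-0.0009, -0.2812, 0.9596, -0.135], [0.0007, -0.9596, -0.2812, 0.0717], [1.0, 0.0004, 0.001, 0.0002], [0.0, 0.0, 0.0, 1.0]]}
```

View pics/scene0.png

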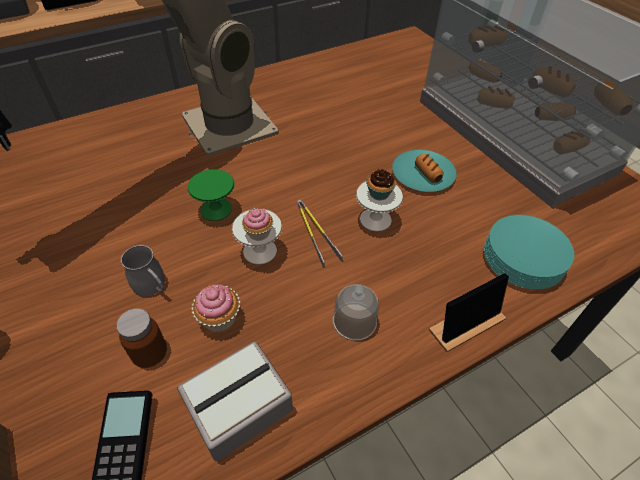

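View pics/top0.png

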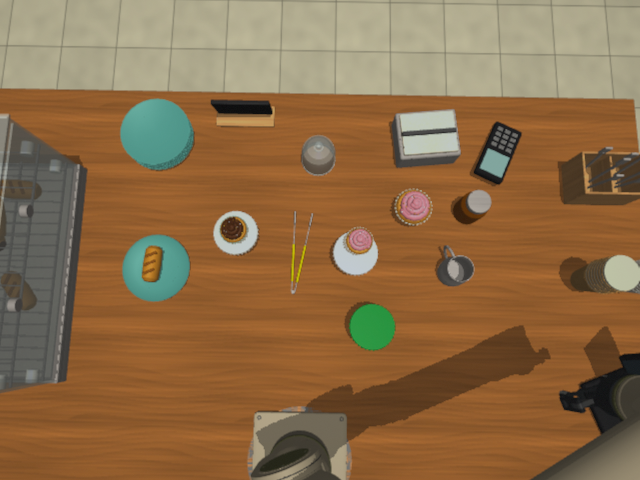

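View pics/wrist0.png

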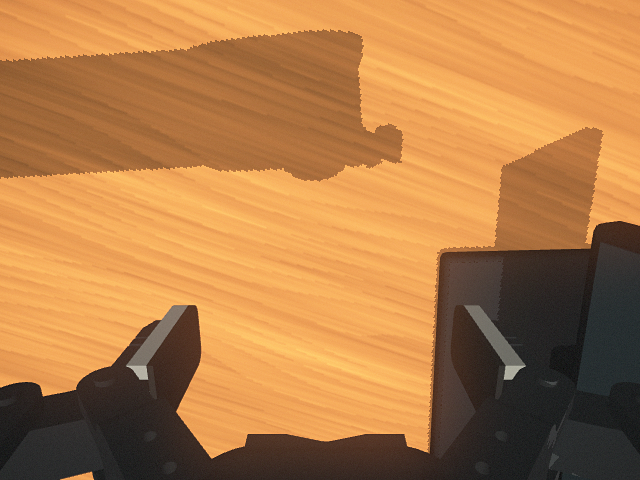

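Candidates: pink cupcake on the white stand (top view 360,240), the larger pink cupcake standing on the counter (413,207), and the chocolate one (232,230). For stands: white (356,252), white with chocolate cupcake (236,233), green (372,327). I choose the small pink cupcake at 360,240 on the white stand, and check it in a crop.

```bash
cat >> h.py <<'E'
def K(c):
    f=240/np.tan(np.radians(c["fov_y"]/2)); return np.array([[f,0,c["cx"]],[0,f,c["cy"]],[0,0,1]])
def wristcam(c,o):
    T=np.array(c["tool_from_camera"]); Rt=Ro.from_quat(o["ee_rot"]).as_matrix()
    Rwc=Rt@T[:3,:3]; p=Rt@T[:3,3]+np.array(o["position"])
    c["R"]=Rwc.T; c["t"]=-Rwc.T@p; return c
def proj(c,P):
    q=(np.asarray(c["R"])@np.atleast_2d(P).T+np.asarray(c["t"]).reshape(3,1)); u=K(c)@q; return (u[:2]/u[2]).T
def back(c,uv,z):
    uv=np.atleast_2d(uv).astype(float); d=np.c_[uv,np.ones(len(uv))]@np.linalg.inv(K(c)).T@np.asarray(c["R"]); C=-np.asarray(c["R"]).T@np.asarray(c["t"])
    return C+d*((z-C[2])/d[:,2])[:,None]
def circ(x,y,z,r,n=72):
    a=np.linspace(0,2*np.pi,n); return np.c_[x+r*np.cos(a),y+r*np.sin(a),np.full(n,z)]
def crop(img,x,y,w,h,s): return cv2.resize(img[y:y+h,x:x+w],None,fx=s,fy=s,interpolation=cv2.INTER_CUBIC)
E
python3 - <<'E'
from h import *
c=camera("top"); print(back(c,[[356,253],[372,327]],.09), back(c,[[360,240]],.16))
s=camera("scene")
cv2.imwrite("pics/c1.png",np.hstack([crop(c["img"],320,205,80,80,5),crop(s["img"],220,190,80,80,5)]))
E
```

```text
[[ 0.50611516 -0.13253476  0.09      ]
 [ 0.32652658 -0.17184487  0.09      ]] [[ 0.52675896 -0.13595196  0.16      ]]
```

View pics/c1.png

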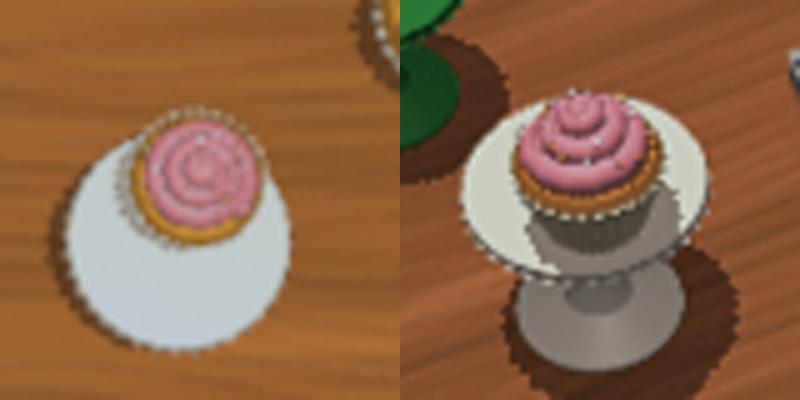

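The crop shows the small pink cupcake: icing centre at about top (360,239), plate centre at about (356,253). Now I fit both precisely.

```bash
cat >> h.py <<'E'
from scipy.optimize import minimize
def sil(c,P,S=4):
    h=cv2.convexHull((proj(c,P)*S+ (S-1)/2).astype(np.float32)).astype(np.int32)
    m=np.zeros((480*S,640*S),np.uint8); cv2.fillConvexPoly(m,h,1); return cv2.resize(m.astype(np.float32),(640,480),interpolation=cv2.INTER_AREA)
def masks(c,box):
    x,y,w,h=box; hsv=cv2.cvtColor(c["img"],cv2.COLOR_BGR2HSV); H,S,V=cv2.split(hsv)
    b=np.zeros((480,640),bool); b[y:y+h,x:x+w]=1
    pink=b&((H>150)|(H<3))&(S>50)&(V>120); wh=b&(S<45)&(V>150)
    return pink,wh
def icingP(x,y,z=.09): return np.vstack([circ(x,y,z+.043,.0285),circ(x,y,z+.050,.0285),circ(x,y,z+.071,.001)])
def caseP(x,y,z=.09): return np.vstack([circ(x,y,z,.022),circ(x,y,z+.034,.035),circ(x,y,z+.039,.035),icingP(x,y,z)])
def fit(c,box,cup0,pl0,pl=None):
    pink,wh=masks(c,box); 
    f=lambda p: np.abs(sil(c,icingP(*p))-pink).sum()
    def nm(f,p0): 
        r=minimize(f,p0,method="Nelder-Mead",options=dict(initial_simplex=np.array(p0)+np.array([[0,0],[.008,0],[0,.008]]),xatol=1e-4,fatol=.1)); return r.x,r.fun
    cup,e1=nm(f,cup0)
    if pl0 is None: return cup,e1,pink.sum()
    ig=cv2.dilate((sil(c,caseP(*cup))>0).astype(np.uint8),np.ones((5,5)))>0
    g=lambda p: (np.abs(sil(c,circ(*p,.09,.055))-wh)*~ig).sum()
    pl,e2=nm(g,pl0)
    return cup,e1,pink.sum(),pl,e2,wh.sum()
E
python3 - <<'E'
from h import *
for n,b in (("top",(325,210,62,70)),("scene",(228,195,60,58))):
    c=camera(n); r=fit(c,b,[.526,-.136],[.506,-.1325]); print(n,*[np.round(v,4) for v in r], "off",np.round((r[0]-r[3])*1000,1))
    im=c["img"].copy(); 
    for P,col in ((circ(*r[3],.09,.055),(255,0,0)),(icingP(*r[0]),(0,255,0)),(circ(*r[0],.129,.035),(0,255,255))):
        pass
    x,y,w,h=b; big=crop(im,x-5,y-5,80,80,5)
    for P,col in ((circ(*r[3],.09,.055),(255,0,0)),(circ(*r[0],.14,.0285),(0,255,0)),(circ(*r[0],.129,.035),(0,255,255)),(circ(*r[3],0,.04),(255,0,255))):
        cv2.polylines(big,[((proj(c,P)-[x-5,y-5]+.5)*5).astype(np.int32)],True,col,1)
    cv2.imwrite(f"pics/f_{n}.png",big)
a,b=[cv2.imread(f"pics/f_{n}.png") for n in("top","scene")]; cv2.imwrite("pics/f.png",np.hstack([a,b]))
E
```

```text
top [ 0.5319 -0.1379] 99.25 361 [ 0.5074 -0.131 ] 25.0625 1027 off [24.5 -6.9]
scene [ 0.5259 -0.1365] 138.9375 335 [ 0.5078 -0.1317] 151.5 450 off [18.1 -4.8]
```

View pics/f.png

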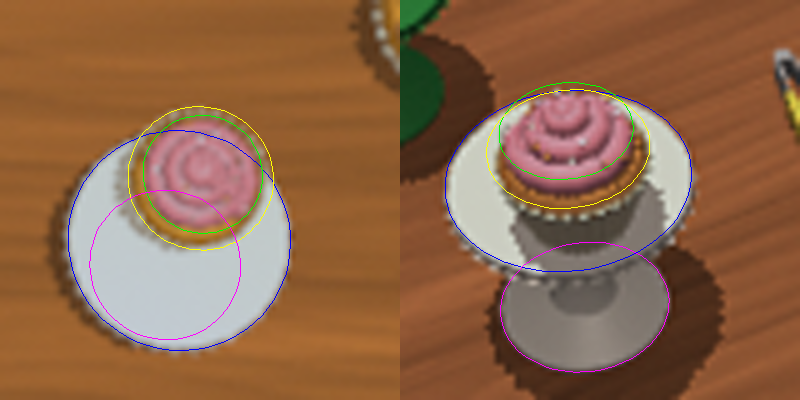

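```bash
python3 - <<'E'
from h import *
o=get_obs(); R=Ro.from_quat(o["ee_rot"]).as_matrix(); print(np.round(R,3)); 
print(o["clock"],"to (0.62,-0.16,.3) in tool:", R.T@(np.array([.62,-.16,.30])-o["position"]))
c=camera("top"); hsv=cv2.cvtColor(c["img"],cv2.COLOR_BGR2HSV); print(hsv[239,343:380].tolist())
E
```

```text
[[-0.     0.941  0.338]
 [ 0.     0.338 -0.941]
 [-1.     0.    -0.   ]]
0.35 to (0.62,-0.16,.3) in tool: [-0.06078324  0.52941768 -0.26480717]
[[24, 16, 162], [20, 30, 153], [18, 51, 150], [17, 168, 135], [18, 189, 165], [15, 152, 181], [177, 100, 166], [175, 74, 196], [171, 44, 180], [175, 78, 154], [176, 98, 177], [176, 87, 197], [174, 71, 186], [175, 80, 168], [176, 98, 183], [176, 88, 197], [174, 76, 197], [174, 67, 197], [174, 67, 197], [176, 89, 193], [176, 94, 189], [176, 91, 187], [175, 92, 177], [176, 92, 193], [176, 88, 192], [175, 85, 185], [175, 83, 193], [178, 91, 187], [8, 129, 158], [15, 89, 154], [15, 63, 165], [14, 176, 146], [14, 177, 147], [14, 178, 146], [14, 176, 146], [14, 176, 145], [14, 177, 143]]
```

Call:
play_rows(
  increments="-0.035 0 0 0;-0.035 0 0 0;0 0.035 -0.022 0;0 0.035 -0.022 0;0 0.035 -0.022 0;0 0.035 -0.022 0;0 0.035 -0.022 0;0 0.035 -0.022 0;0 0.035 -0.022 0;0 0.035 -0.022 0;0 0.035 -0.022 0;0 0.035 -0.022 0;0 0.035 -0.022 0;0 0.035 -0.022 0;0 0 0 0",
  hand=0,
)

```text
clock: 1.9
position: [0.5275, -0.1828, 0.312]
ee_rot: [0.408, 0.577, -0.408, 0.578]
ft_force: [-0.8, -0.8, -0.8]
grip_width: 0.504
```

Call:
play_rows(
  increments="0 0.022 -0.013 0;0 0.022 -0.013 0;0 0 0 0.12;0 0 0 0.12;0 0 0 0.12;0 0 0 0.12;0 0 0 0.12;0 0 0 0;0 0 0 0",
)

```text
clock: 2.8
position: [0.5616, -0.1418, 0.3117]
ee_rot: [-0.564, -0.425, 0.564, -0.427]
ft_force: [0.1, 0.6, -0.8]
grip_width: 0.503
```

```bash
python3 - <<'E'
from h import *
o=get_obs(); R=Ro.from_quat(o["ee_rot"]).as_matrix(); print(np.round(R,3),o["position"])
c=wristcam(camera("wrist"),o)
cv2.imwrite("pics/w1.png",c["img"])
print(proj(c,[[.507,-.131,.09],[.528,-.137,.161]]))
E
```

```text
[[ 0.001  0.962 -0.274]
 [-0.002 -0.274 -0.962]
 [-1.     0.002  0.001]] [ 0.56160577 -0.14183948  0.31173956]
[[329.93791625 258.67440868]
 [331.16783962 263.26194079]]
```

View pics/w1.png

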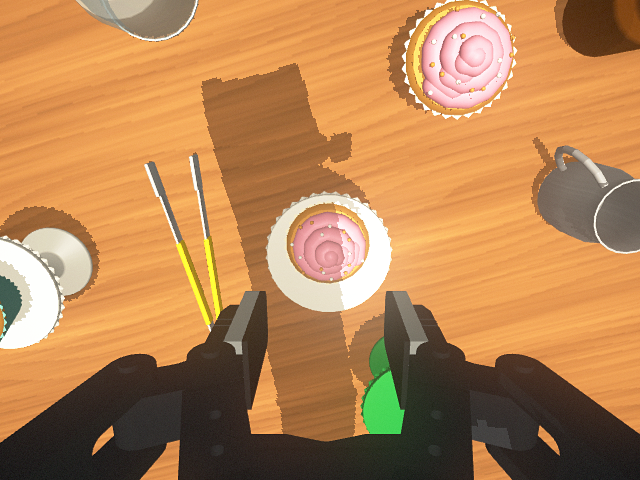

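```bash
cat > wf.py <<'E'
from h import *
def rimfit(c,cup0,pl0,name):
    hsv=cv2.cvtColor(c["img"],cv2.COLOR_BGR2HSV).astype(int); H,S,V=hsv[...,0],hsv[...,1],hsv[...,2]
    near=cv2.dilate((sil(c,circ(*pl0,.09,.055))>0).astype(np.uint8),np.ones((25,25)))>0
    near&=~(np.arange(480)[:,None]>300)
    pink=near&((H>150)|(H<5))&(S>25)&(V>80)
    pink=cv2.morphologyEx(pink.astype(np.uint8),cv2.MORPH_CLOSE,np.ones((7,7)))>0
    n,l,st,_=cv2.connectedComponentsWithStats(pink.astype(np.uint8)); k=1+np.argmax(st[1:,4]); pink=l==k
    wh=near&(S<60)&(V>100)
    def nm(f,p0):
        r=minimize(f,p0,method="Nelder-Mead",options=dict(initial_simplex=np.array(p0)+np.array([[0,0],[.006,0],[0,.006]]),xatol=1e-4,fatol=.1)); return r.x,r.fun
    cup,e1=nm(lambda p:np.abs(sil(c,icingP(*p),2)-pink).sum(),cup0)
    ig=cv2.dilate((sil(c,caseP(*cup))>0).astype(np.uint8),np.ones((13,13)))>0
    ig|=~near
    pl,e2=nm(lambda p:(np.abs(sil(c,circ(*p,.09,.055),2)-wh)*~ig).sum(),pl0)
    ys,xs=np.where(near); x0,y0=int(xs.min()),int(ys.min()); w=int(xs.max()-x0);h=int(ys.max()-y0);s=min(780/w,580/h)/2
    big=cv2.resize(c["img"][y0:y0+h,x0:x0+w],None,fx=s,fy=s); b2=big.copy()
    mm=np.zeros_like(c["img"]);mm[wh]=255;mm[pink]=(200,0,255); b3=cv2.resize(mm[y0:y0+h,x0:x0+w],(big.shape[1],big.shape[0]))
    for P,col in ((circ(*pl,.09,.055),(255,0,0)),(circ(*cup,.14,.0285),(0,255,0)),(circ(*cup,.127,.035),(0,255,255))):
        for b in (b2,b3): cv2.polylines(b,[((proj(c,P)-[x0,y0]+.5)*s).astype(np.int32)],True,col,1)
    cv2.imwrite(name,np.hstack([b2,b3]))
    print("cup",cup,e1,pink.sum(),"pl",pl,e2,wh.sum(),"off mm",np.round((cup-pl)*1000,1))
    return cup,pl
E
python3 - <<'E'
from wf import *
o=get_obs(); c=wristcam(camera("wrist"),o)
rimfit(c,[.528,-.137],[.507,-.131],"pics/wf1.png")
E
```

```text
cup [ 0.53160513 -0.13634863] 612.0 3811 pl [ 0.51110691 -0.13118458] 218.0 6792 off mm [20.5 -5.2]
```

View pics/wf1.png

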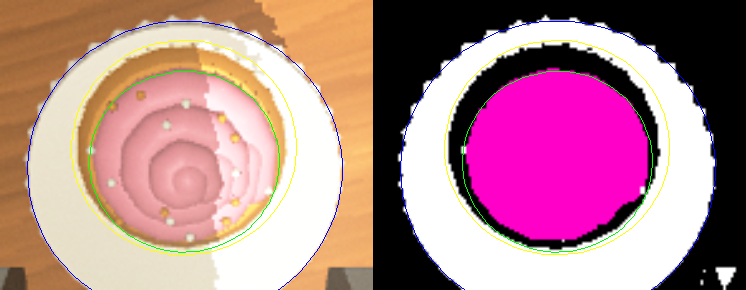

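```bash
python3 - <<'E'
from h import *
c=camera("top"); s=camera("scene")
def tri(a,b):
    P=[K(c)@np.c_[c["R"],c["t"]] for c in (c_,s_)]
    X=cv2.triangulatePoints(P[0],P[1],np.array(a,float).reshape(2,1),np.array(b,float).reshape(2,1)); return (X[:3]/X[3]).ravel()
c_,s_=c,s
print("big tip",tri((414,204),(215,290)))
o=get_obs();R=Ro.from_quat(o["ee_rot"]).as_matrix();print(R.T@(np.array([.5935,-.1528,.2])-o["position"]))
E
```

```text
big tip [ 0.63224607 -0.27684741  0.09517888]
[0.11179774 0.03347856 0.00170224]
```

Call:
play_rows(
  increments="0 0.018 0.001 0;0 0.017 0.001 0;0.03 0 0 0;0.03 0 0 0;0.03 0 0 0;0.02 0 0 0;0 0 0 0",
)

```text
clock: 3.7
position: [0.5969, -0.1545, 0.1992]
ee_rot: [0.564, 0.427, -0.562, 0.429]
ft_force: [0.1, -0.2, -0.5]
grip_width: 0.499
```

```bash
python3 - <<'E'
from h import *
o=get_obs(); R=Ro.from_quat(o["ee_rot"]).as_matrix(); print(np.round(R,3),o["position"])
print(R.T@(np.array([.5935,-.1528,.115])-o["position"]))
c=wristcam(camera("wrist"),o)
cv2.imwrite("pics/w2.png",c["img"])
E
```

```text
[[ 0.004  0.964 -0.267]
 [-0.002 -0.267 -0.964]
 [-1.     0.005  0.001]] [ 0.59691887 -0.15447076  0.19918905]
[ 0.08417045 -0.00412656 -0.00076309]
```

View pics/w2.png

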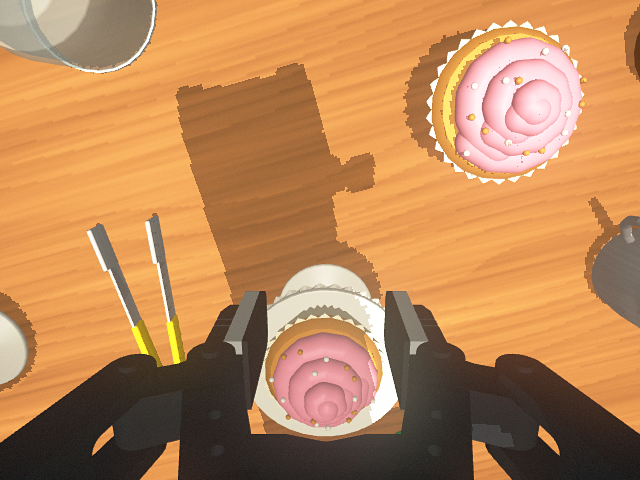

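The cupcake tip sits at column 327, midway between the fingers (pads at 265 and 385). Descending behind the rim.

Call:
play_rows(
  increments="0.02 0 0 0;0.02 0 0 0;0.02 0 0 0;0.02 0 0 0;0.004 0 0 0;0 0 0 0",
)

```text
clock: 4.35
position: [0.604, -0.1561, 0.1255]
ee_rot: [0.567, 0.423, -0.558, 0.435]
ft_force: [0.7, 0.2, 0.4]
grip_width: 0.499
```

```bash
python3 - <<'E'
from h import *
o=get_obs(); R=Ro.from_quat(o["ee_rot"]).as_matrix(); print(np.round(R,4),o["position"])
print(R.T@(np.array([.5485,-.1417,.115])-o["position"]))
c=wristcam(camera("wrist"),o); s=camera("scene"); t=camera("top")
cv2.imwrite("pics/w3.png",np.hstack([cv2.resize(c["img"][200:],(400,175)),crop(s["img"],200,150,100,44,4)]))
cv2.imwrite("pics/s3.png",np.hstack([crop(s["img"],200,170,100,100,4),crop(t["img"],310,200,100,100,4)]))
E
```

```text
[[ 1.990e-02  9.640e-01 -2.650e-01]
 [-5.800e-03 -2.650e-01 -9.642e-01]
 [-9.998e-01  2.070e-02  3.000e-04]] [ 0.60401714 -0.1561197   0.12549978]
[ 0.00930919 -0.0575588   0.00080536]Traceback (most recent call last):
  File "<stdin>", line 5, in <module>
    return _nx.concatenate(arrs, 1, dtype=dtype, casting=casting)
           ~~~~~~~~~~~~~~~^^^^^^^^^^^^^^^^^^^^^^^^^^^^^^^^^^^^^^^
ValueError: all the input array dimensions except for the concatenation axis must match exactly, but along dimension 0, the array at index 0 has size 175 and the array at index 1 has size 176
```

```bash
python3 - <<'E'
from h import *
o=get_obs(); print(np.round(o["joint_pos"],3))
c=wristcam(camera("wrist"),o); s=camera("scene"); t=camera("top")
cv2.imwrite("pics/w3.png",c["img"])
cv2.imwrite("pics/s3.png",np.hstack([crop(s["img"],200,170,100,100,4),crop(t["img"],310,200,100,100,4)]))
E
```

```text
[ 0.483  0.427 -0.386  1.602  0.178  1.125 -1.785]
```

View pics/s3.png

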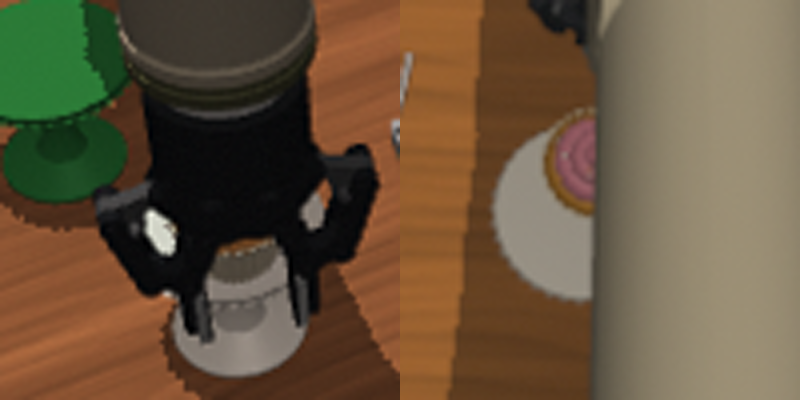

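View pics/w3.png

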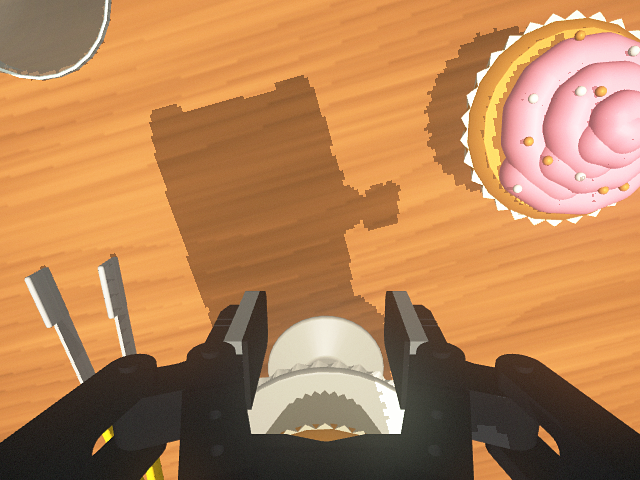

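Call:
play_rows(
  increments="0.008 0 0 0;0.006 0 0 0;0 0 0 0",
)

```text
clock: 4.95
position: [0.6043, -0.1563, 0.1107]
ee_rot: [0.567, 0.422, -0.558, 0.435]
ft_force: [0.1, 0.7, -0.2]
grip_width: 0.5
```

Call:
play_rows(
  increments="0 -0.004 0 0;0 -0.004 0 0;0 -0.004 0 0;0 -0.004 0 0;0 0 0 0",
)

```text
clock: 5.45
position: [0.5872, -0.1515, 0.1101]
ee_rot: [0.567, 0.423, -0.558, 0.435]
ft_force: [-0.3, 0.2, -0.4]
grip_width: 0.502
```

```bash
cat > st.py <<'E'
from wf import *
o=get_obs(); R=Ro.from_quat(o["ee_rot"]).as_matrix(); print(o["clock"],np.round(R,4)[:,:2].tolist(),np.round(o["position"],4),np.round(o["ft_force"],2))
print("to go",np.round(R.T@(np.array([.5485,-.1417,.110])-o["position"]),4))
E
python3 st.py
```

```text
5.45 [[0.0202, 0.964], [-0.0062, -0.2651], [-0.9998, 0.0211]] [ 0.5872 -0.1515  0.1101] [-0.31  0.23 -0.36]
to go [-0.0007 -0.0399  0.0008]
```

Call:
play_rows(
  increments="0 -0.0015 0 0;0 -0.0015 0 0;0 -0.0015 0 0;0 -0.0015 0 0;0 -0.0015 0 0;0 -0.0015 0 0;0 -0.0015 0 0;0 -0.0015 0 0;0 -0.001 0 0;0 -0.001 0 0;0 -0.001 0 0;0 -0.001 0 0;0 -0.001 0 0;0 -0.001 0 0;0 0 0 0",
)

```text
clock: 6.95
position: [0.5688, -0.1463, 0.1102]
ee_rot: [0.567, 0.422, -0.558, 0.435]
ft_force: [-0.2, 0.2, -0.1]
grip_width: 0.5
```

```bash
python3 st.py; python3 - <<'E'
from h import *
c=camera("wrist"); s=camera("scene"); t=camera("top")
cv2.imwrite("pics/w4.png",np.vstack([np.hstack([crop(s["img"],200,170,100,100,4),crop(t["img"],310,200,100,100,4)]),crop(c["img"],200,280,260,200,1)[:, :].repeat(1,0) if 0 else cv2.resize(c["img"][280:,200:460],(800,615))[400:600]]))
E
```

```text
6.95 [[0.0214, 0.964], [-0.0063, -0.265], [-0.9998, 0.0223]] [ 0.5688 -0.1463  0.1102] [-0.24  0.22 -0.08]
to go [-0.0002 -0.0208  0.0009]
```

View pics/w4.png

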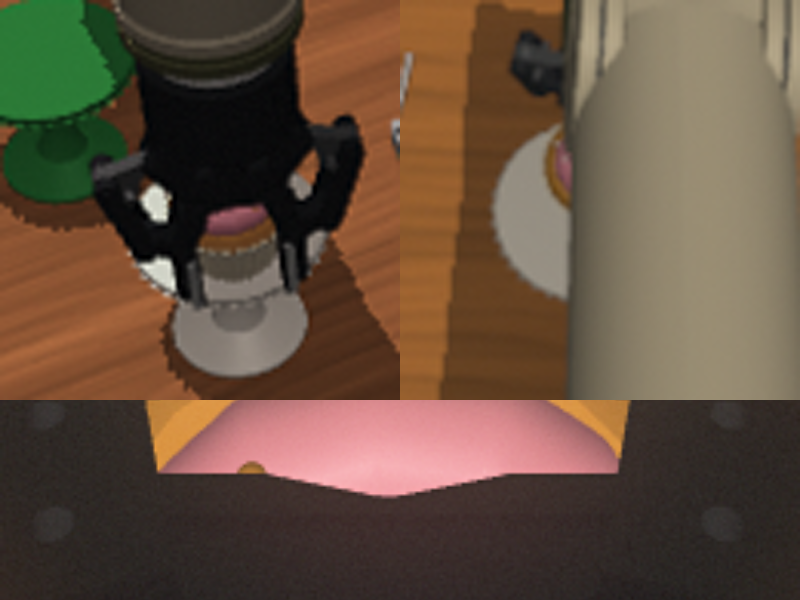

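Call:
play_rows(
  increments="0 -0.001 0.0001 0;0 -0.001 0.0001 0;0 -0.001 0.0001 0;0 -0.001 0.0001 0;0 -0.001 0.0001 0;0 -0.001 0.0001 0;0 -0.001 0.0001 0;0 -0.001 0.0001 0;0 0 0 0",
)

```text
clock: 8.0
position: [0.5604, -0.1451, 0.1101]
ee_rot: [0.567, 0.422, -0.558, 0.435]
ft_force: [-0.2, 0.2, -0.1]
grip_width: 0.5
```

```bash
python3 st.py; python3 - <<'E'
from h import *
c=camera("wrist"); cv2.imwrite("pics/w5.png",cv2.resize(c["img"][250:450,200:460],(780,600)))
E
```

```text
8.0 [[0.0218, 0.9639], [-0.0065, -0.2652], [-0.9997, 0.0228]] [ 0.5604 -0.1451  0.1101] [-0.16  0.2  -0.06]
to go [-0.0001 -0.0124 -0.0001]
```

View pics/w5.png

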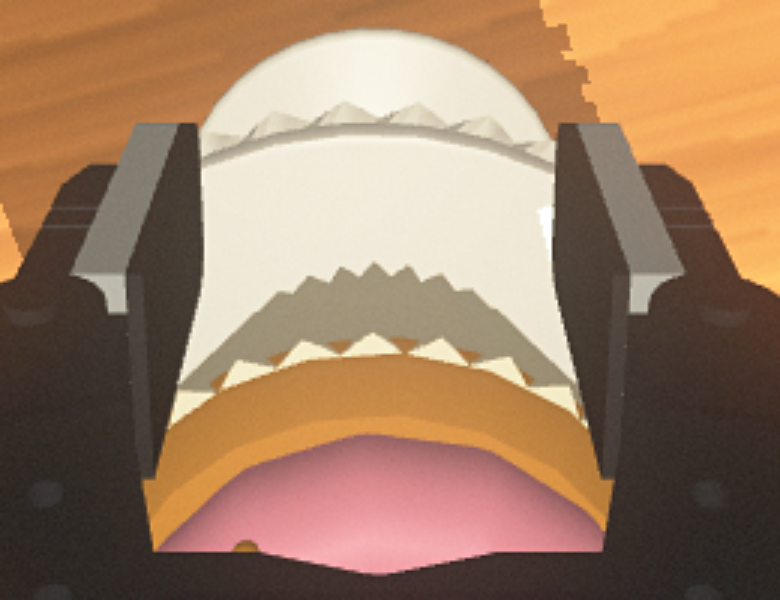

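```bash
cat > rp.py <<'E'
from h import *
def rep(u1,v1,u2,v2):
    o=get_obs(); c=wristcam(camera("wrist"),o); R=Ro.from_quat(o["ee_rot"]).as_matrix(); y=R[:2,1]
    e=back(c,[[u1,v1]],.09)[0]; r=back(c,[[u2,v2]],.129)[0]
    pl=e[:2]-.055*y; cu=r[:2]-.035*y
    print("pl",np.round(pl,4),"cup",np.round(cu,4),"tcp-cup y",(o["position"][:2]-cu)@y,"off along y",(cu-pl)@y)
E
python3 -c "
from rp import *
rep(325,294.5,325,364)"
```

```text
pl [ 0.5091 -0.1311] cup [ 0.5221 -0.1347] tcp-cup y 0.03978066414861207 off along y 0.013423454534841244
```

Call:
play_rows(
  increments="0 -0.001 0 0;0 -0.001 0 0;0 -0.001 0 0;0 -0.001 0 0;0 -0.001 0 0;0 -0.001 0 0;0 -0.001 0 0;0 -0.001 0 0;0 -0.001 0 0;0 -0.001 0 0;0 0 0 0",
)

```text
clock: 9.2
position: [0.5501, -0.1422, 0.1099]
ee_rot: [0.567, 0.422, -0.558, 0.435]
ft_force: [-0.1, -0.5, -0.3]
grip_width: 0.495
```

```bash
python3 st.py; python3 - <<'E'
from h import *
c=camera("wrist"); cv2.imwrite("pics/w6.png",cv2.resize(c["img"][250:450,200:460],(780,600)))
E
```

```text
9.2 [[0.022, 0.9639], [-0.0066, -0.2652], [-0.9997, 0.023]] [ 0.5501 -0.1422  0.1099] [-0.14 -0.49 -0.32]
to go [-0.0001 -0.0017 -0.0001]
```

View pics/w6.png

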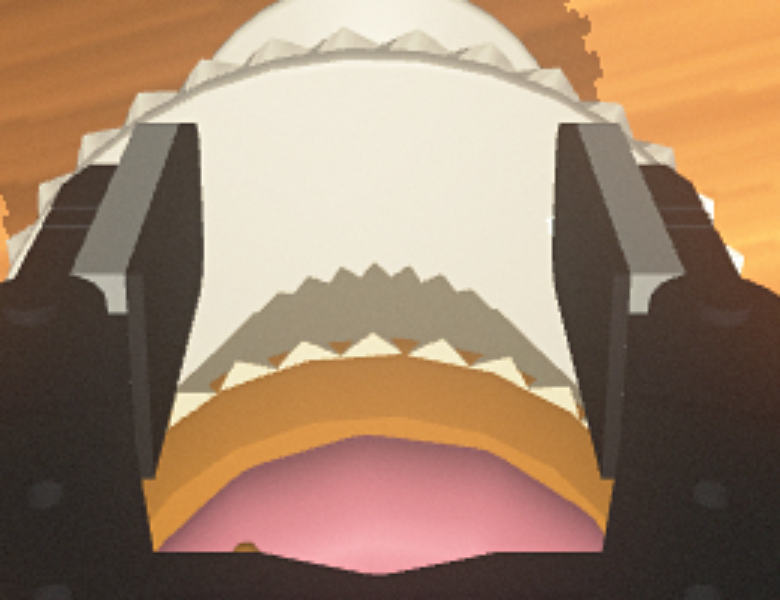

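```bash
python3 -c "
from rp import *
rep(324,268,325,364)"
```

```text
pl [ 0.5096 -0.1308] cup [ 0.5118 -0.1318] tcp-cup y 0.03966396318360554 off along y 0.0024001068506772382
```

Two more millimetres, then back away and look from above.

Call:
play_rows(
  increments="0 -0.001 0 0;0 -0.001 0 0;0 0 0 0;0 0.002 0 0;0 0.004 0 0;0 0.008 0 0;0 0.012 0 0;0 0.015 0 0;0 0.015 0 0;0 0 0 0;-0.03 0 0 0;-0.04 0 0 0;-0.04 0 0 0;-0.04 0 0 0;-0.04 0 0 0;0 -0.02 0 0;0 -0.02 0 0;0 -0.02 0 0;0 0 0 0;0 0 0 0",
)

```text
clock: 11.3
position: [0.5405, -0.1391, 0.3055]
ee_rot: [0.566, 0.423, -0.558, 0.434]
ft_force: [0.3, 0.0, 0.4]
grip_width: 0.5
```

```bash
python3 - <<'E'
from wf import *
o=get_obs(); print(o["clock"],o["position"]); c=wristcam(camera("wrist"),o); cv2.imwrite("pics/w7.png",c["img"])
rimfit(c,[.510,-.131],[.510,-.131],"pics/wf7.png")
E
```

```text
11.3 [ 0.54052541 -0.13909759  0.30554974]
cup [ 0.50915039 -0.13223047] 631.75 3942 pl [ 0.51077625 -0.13103709] 204.25 8017 off mm [-1.6 -1.2]
```

View pics/wf7.png

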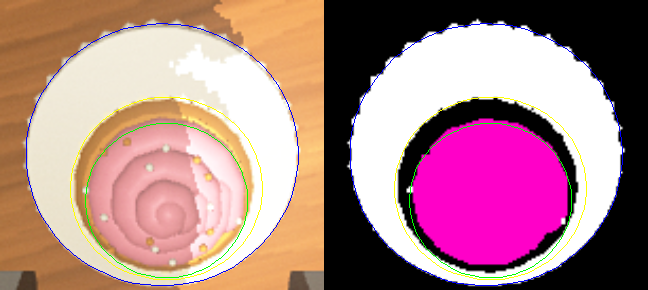

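View pics/w7.png

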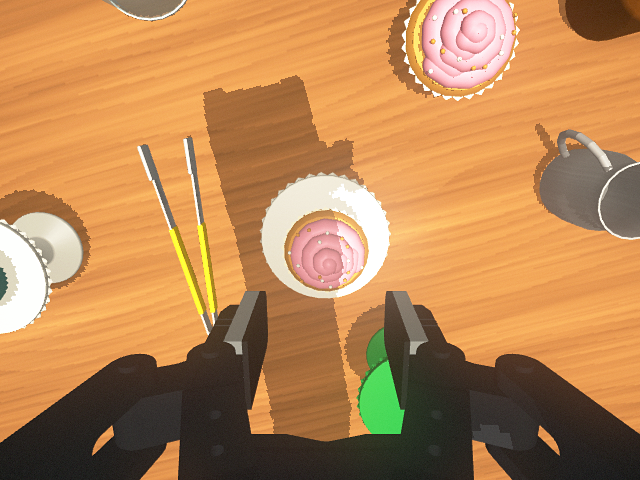

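The cupcake looks upright and about 1.5 mm from the middle. I'm clearing the arm to cross-check with the top and scene cameras.

Call:
play_rows(
  increments="0 0.01 0.035 0;0 0.01 0.035 0;0 0.01 0.035 0;0 0.01 0.035 0;0 0.01 0.035 0;0 0.01 0.035 0;0 0.01 0.035 0;0 0.01 0.035 0;0 0.01 0.035 0;0 0.01 0.035 0;0 0 0 0;0 0 0 0",
)

```text
clock: 12.55
position: [0.5509, -0.5179, 0.2962]
ee_rot: [0.564, 0.428, -0.558, 0.432]
ft_force: [0.4, 0.6, -0.3]
grip_width: 0.501
```

```bash
python3 - <<'E'
from h import *
ims=[]
for n,b in (("top",(325,210,62,70)),("scene",(228,195,60,58))):
    c=camera(n); r=fit(c,b,[.510,-.131],[.507,-.131]); print(n,*[np.round(v,4) for v in r], "off",np.round((r[0]-r[3])*1000,1))
    cv2.imwrite(f"pics/{n}9.png",c["img"])
    x,y,w,h=b; big=crop(c["img"],x-5,y-5,80,80,5)
    for P,col in ((circ(*r[3],.09,.055),(255,0,0)),(circ(*r[0],.14,.0285),(0,255,0))):
        cv2.polylines(big,[((proj(c,P)-[x-5,y-5]+.5)*5).astype(np.int32)],True,col,1)
    ims.append(big)
cv2.imwrite("pics/f9.png",np.hstack(ims)); print(get_obs()["clock"],get_obs()["joint_velocities"])
for n in("top","scene"):
    d=cv2.absdiff(cv2.imread(f"pics/{n}0.png"),cv2.imread(f"pics/{n}9.png")).max(2); 
t0,t9=cv2.imread("pics/top0.png"),cv2.imread("pics/top9.png"); cv2.imwrite("pics/d.png",cv2.addWeighted(cv2.absdiff(t0,t9),2,t9,.2,0))
E
```

```text
top [ 0.5113 -0.1334] 106.5625 357 [ 0.5074 -0.1311] 30.875 964 off [ 3.9 -2.2]
scene [ 0.5042 -0.1323] 128.125 329 [ 0.5096 -0.132 ] 193.625 610 off [-5.4 -0.2]
12.65 [-0.00960557 -0.02616174 -0.01183685  0.00972709 -0.00568048  0.0007589
  0.00088679]
```

View pics/f9.png

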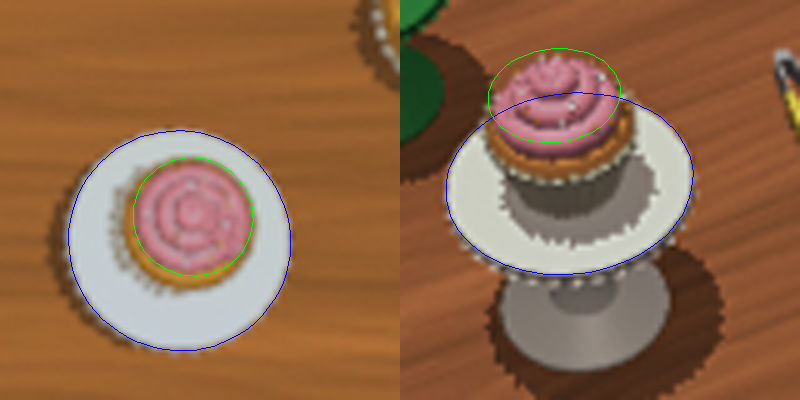

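View pics/d.png

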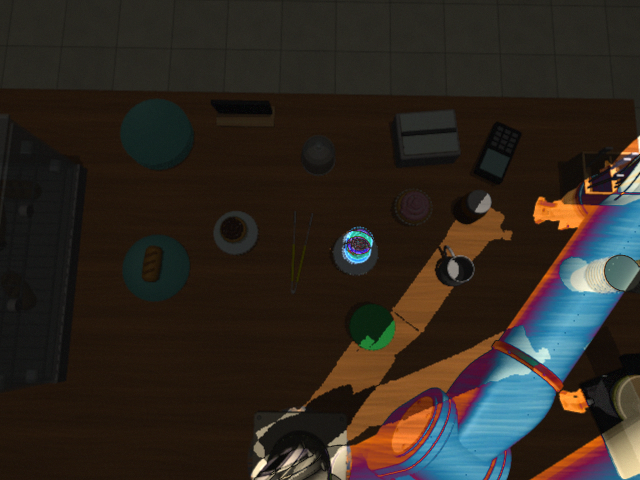

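The three views disagree by a few mm because the icing model's height is biased. I'll settle it by comparing with the chocolate cupcake, which is known to be centred, and with the case rim.

```bash
python3 - <<'E'
from h import *
t=camera("top"); s=camera("scene")
z0=.09
# stand2 centre fit and reference icing offset: same size cupcake; crops side by side
wh=lambda c,b: masks(c,b)[1]
for n,c,b,p0 in (("top",t,(205,202,62,62),[.55,.14]),("scene",s,(348,160,64,60),[.55,.14])):
    x,y,w,h=b; m=np.zeros((480,640),np.uint8); m[y:y+h,x:x+w]=1
    p0=back(c,[[236,233] if n=="top" else [380,197]],.09)[0][:2]
    hsv=cv2.cvtColor(c["img"],cv2.COLOR_BGR2HSV).astype(int); wm=(m>0)&(hsv[...,1]<45)&(hsv[...,2]>150)
    ig=cv2.dilate((sil(c,caseP(*p0))>0).astype(np.uint8),np.ones((7,7)))>0
    r=minimize(lambda p:(np.abs(sil(c,circ(*p,.09,.055))-wm)*~ig).sum(),p0,method="Nelder-Mead",options=dict(initial_simplex=p0+np.array([[0,0],[.008,0],[0,.008]]),xatol=1e-4,fatol=.1))
    print(n,r.x,r.fun,proj(c,[[*r.x,.09]]), "tip pred",proj(c,[[*r.x,.161]]))
    pl={"top":[.5074,-.131],"scene":[.5096,-.132]}[n]
    print(" pink stand: ctr",proj(c,[[*pl,.09]]),"tip pred if centred",proj(c,[[*pl,.161]]))
    q=proj(c,[[*r.x,.12]])[0].astype(int)-28; q2=proj(c,[[*pl,.12]])[0].astype(int)-28
    out=[]
    for qq,pp in((q,r.x),(q2,pl)):
        big=crop(c["img"],qq[0],qq[1],56,56,7)
        for P,col in ((circ(*pp,.09,.055),(255,0,0)),(circ(*pp,.127,.035),(0,255,255)),(circ(*pp,.09,.022),(0,0,255)),(circ(*pp,.161,.002),(0,255,0))):
            cv2.polylines(big,[((proj(c,P)-qq+.5)*7).astype(np.int32)],True,col,1)
        out.append(big)
    cv2.imwrite(f"pics/cmp_{n}.png",np.hstack(out))
E
```

```text
top [0.55296675 0.16816892] 35.375 [[235.36989747 232.14292434]] tip pred [[230.78010402 226.55313325]]
 pink stand: ctr [[355.3819069  252.47456851]] tip pred if centred [[357.89773014 248.0546575 ]]
scene [0.55595067 0.16723335] 35.125 [[379.24228477 193.89714455]] tip pred [[382.72415883 171.22155024]]
 pink stand: ctr [[256.49739209 225.63920062]] tip pred if centred [[253.65587018 203.05816787]]
```

View pics/cmp_top.png

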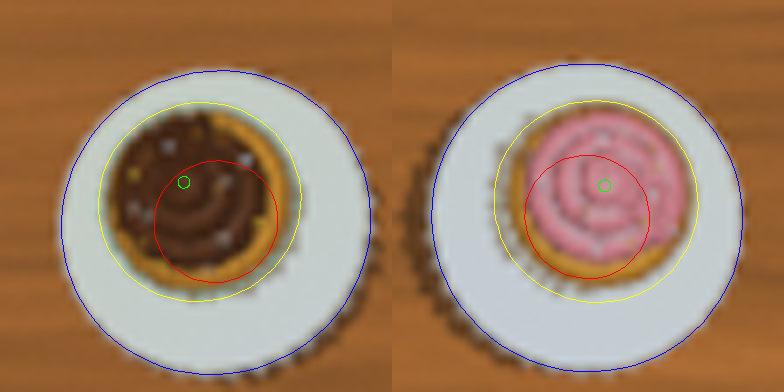

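View pics/cmp_scene.png

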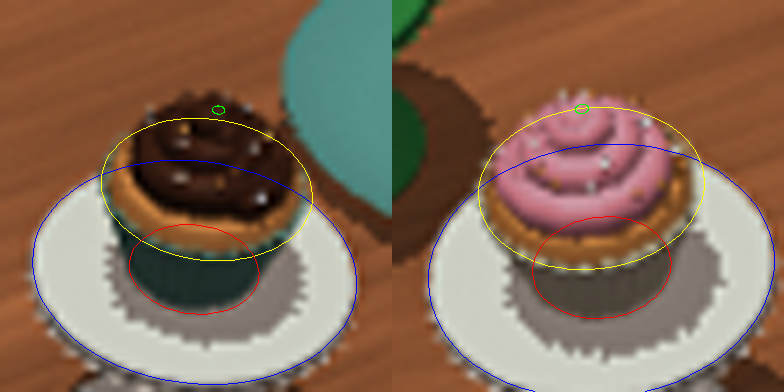

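With the centred prediction overlaid, the pink case rim and tip match within about 1–2 mm in both views, much as the chocolate reference does. Handing in.

```bash
python3 -c "
from h import *
print(get_obs()['clock']); print(workorder.hand_in())"
```

```text
12.75
the job is handed in; nothing more can be done
None
```

I nudged the pink cupcake to the middle of its stand and handed the job in at 12.75 s; the hand-in gives no verdict. I pushed slowly at about 10 mm/s with the half-open fingertips against the rim of the paper case. It moved about 22 mm in three short pushes, and I then backed the arm away so it touches nothing.

**Last checks**
- **Position:** the wrist view put the cupcake about 2 mm from the plate's middle, and the rim check during the push agreed with that. The limit is 7 mm.
- **Views that disagreed:** the automatic fits to the icing gave about +4 mm from the top camera and −5 mm from the scene camera. I took this to be an error in the icing model. With the outline of a centred cupcake drawn over both views, the case rim and icing tip matched to about 1–2 mm. The chocolate cupcake, which is centred, looked similar.
- **Upright:** it looks upright in every view.
- **Force:** readings stayed within sensor noise (under about 1 N).
- **Surroundings:** comparing the top view before and after shows the stand and the other items unmoved. Only the cupcake, the arm and its shadow changed. The arm or its shadow lay near the sugar jar and milk jug in that picture.

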